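# Back the parts carousel up one notch

## Robot

A 6-joint arm with a two-finger parallel gripper is mounted at the origin on the work surface. World frame = base frame: x ahead of the robot, y to its left, z up, the work surface at z = 0. Lengths are in m, angles in rad, forces in N, time in s.
With the tool pointing down it reaches from about 0.3 to 0.875 m from the base axis. Payload 4.2 kg.
Tool frame: the origin (TCP) lies between the finger pads; the fingertips stand 25 mm ahead of it and the grasp point (between the pads) lies 6 mm ahead of it; z points along the fingers, y is the line along which they close (so a half turn about z gives the same grasp; the last joint's range is limited). The gripper opens to 85 mm and grips with 20 to 120 N. Pads are 22 mm wide; open, the fingers measure 114 mm over their backs; the gripper's body (76 mm by 85 mm) begins 54 mm behind the grasp point. The pads swing forward as they close: fully open they stand 13 mm farther back than shut.
Start: joints at [-1.234, 0.32, 1.565, -0, 1.257, -0.02], TCP at [0.201, -0.539, 0.256] pointing down, gripper open.
Joint ranges: [-3.11, 3.11], [-0.84, 2.01], [0.21, 2.61], [-1.34, 4.49], [0.05, 2.63], [-2.56, 2.56]. Speed limits (rad/s): [2.57, 2.57, 3.14, 3.14, 3.14, 3.14].

## Interface

Orientations are given as a 3x3 rotation matrix whose columns are the frame's x, y, z axes.
In Python, from rig import * gives the robot as it stands.
- The arm moves only by the tool send_rows, never from a script. Its argument "commands" is a list of rows, each an object of numbers: "grip": the closure, from -1 (fully open) to 1 (shut), so that 0 is half open; "x", "y", "z": the shift along the tool's x, y, z in mm; "ax", "ay", "az": the turn, a rotation vector about the tool's x, y, z in degrees. In form: [{"grip": .., "x": .., "y": .., "z": .., "ax": .., "ay": .., "az": ..}, ...]. A call has 1 to 20 rows; each row shifts and turns the commanded pose from where the row before left it, along the tool's axes as they then stand; what a row does not reach is not made up. A row lasts 1/12 s, in which the tool goes at most 41.7 mm and 7.16 degrees, less where a joint would pass 70% of its speed; a pose out of reach is approached as far as the arm can. A call is refused whole if a number of a shift passes 41.7 or a number of a turn 7.16, either way. A call with a gripper value outside its range is refused whole. The fingers move at their own pace and stop on an object; "force" is the grip in N (left out, the last holds). Time passes only in rows, so rows that do not move let the fingers close. It gives the time, the measured TCP pose, the force, the opening and the grip force at its end, in the units of the state.
- state(): the state, without advancing time (a new reading comes with each control period).
- read_camera(name): name is "scene" or "top"; returns a dict with "pixels" (420x560x3 uint8, red, green, blue), "K" (3x3 intrinsics, pixels), "rvec" (rotation vector, rad) and "tvec" (3), from world to camera coordinates, as OpenCV has them. Camera axes: x right, y down, z forward; pixel columns grow to the right and rows downward; lengths in m; the calibration is good to about 2 mm. A picture is of the moment at which its call begins. There is no depth.
- job_done(): hands the job in; it is judged then, once.
Trained networks look in a picture, given as the dict that the camera call returned (one of the last four; its "shot" number tells which), for a name from the list of things; names that differ only in an ending like _2 or _b are one class to them, and where a whole thing is asked for, a point or a joint stands for the part that bears it (a point fixed in the world has none). Each returns a list of dicts, best first, with "confidence" (0 to 1); they miss things now and then, are a little off and sometimes report something else, mostly with a low value. They report only what shows in the picture. A call takes as long as a camera call.
- search_frame(picture, thing): "bbox" ([centre column, centre row, width, height] in pixels, round what is visible of it).
The state is a dict: "time": time; "q": joint angles; "qvel": joint speeds; "tau": joint torques, N m; "tcp_pos": TCP position; "ee_rot": TCP orientation; "ft_force": force on the tool from outside, world axes, zero at the start; "torque": the same for the moment, N m; "grip_width": finger opening in m; "gripper_force": force on a finger pad.
Only numpy, scipy, OpenCV 4.12 (cv2) and the standard library are available. Lean on these libraries where they do the work, as an engineer would, in place of code of your own. Each camera call takes 0.05 s, during which the arm holds its last target. There are 200 camera calls.

## Task

The parts carousel has been clicked one notch too far: with a fingertip, lift its red ratchet pawl out of the teeth until it stays up, push the carousel backward (clockwise seen from above) by exactly one notch, then push the pawl down again so that it sits fully in the notch. Only push with the fingers: the three small pots ride along in their wells, and nothing is to be picked up or shifted elsewhere on the bench.

Things in the scene. Friction and masses are not known exactly. Their poses are not given: they have to be found in the camera images.
- carousel: White fixed base plate of the carousel, 210 x 218 x 14 mm, on the bench, turned by up to 0.6 rad. Origin: on the bench under the wheel's axle, z up. In this frame the pawl's pivot is at x, y = (-60, -82) mm, 60 mm above the bench, with a blue bracket on its outer side (y -92 to -101 mm, up to 72 mm high, 26 mm long); the pawl's arm runs from the pivot in +x.
- wheel (a joint): Turn of the carousel wheel about its vertical axle, within 0.05 rad of 0 at the start; + is forward (counter-clockwise from above). Ten notches, one notch = 0.628 rad (36 degrees). The pawl drops fully into a notch when the wheel is within about 0.1 rad of a multiple of 0.628. With the pawl down the wheel clicks forward freely but cannot go backward. It turns stiffly (about 1.5 N at a post) and stays where it is left.
- pawl (a joint): Angle of the red pawl about its level pivot, rad: 0 = down and fully in a notch, about 0.15 = riding on a tooth, 0.80 = fully lifted, against its stop. The steel ball makes it tip over at about 0.4: below that it falls shut by itself, above that it falls open and stays up. It moves with well under 1 N.
- pawl_ball (a point): Centre of the steel ball (20 mm diameter) on top of the pawl's upright red stem (stem 10 x 12 mm), 48 mm from the pivot, straight above it when the pawl is down. Pushing the ball in the carousel's -x direction (away from the nose) lifts the pawl; fully lifted, it lies 34 mm back from the pivot and 33 mm above it.
- pawl_nose (a point): Top of the pawl's nose end, on the upper face of the red arm 60 mm from the pivot (arm 12 mm wide, 10 mm thick, its end 65 mm from the pivot; the nose tooth hangs 18 mm below the arm's middle). With the pawl lifted the arm slopes up at 0.8 rad; pushing its upper face forward and down closes the pawl.
- hub (a point): Centre of the wheel's dark top face (deck), 40 mm above the bench; its axes turn with the wheel (and equal the carousel's at wheel 0). Wheel diameter 180 mm; steel teeth on its rim, 71 to 89 mm out, rise 10 mm over the deck, the hub cap too. Three upright orange finger posts, 10 mm thick, 56 mm tall over the deck, stand 58 mm out at 90, 210, 330 degrees in this frame.
- post_far (a point): Centre of the top of the orange finger post on the side opposite the pawl (the one at 90 degrees in the hub frame), 96 mm above the bench; post 10 mm in diameter, fixed to the wheel.
- pot_a_mid (a point): Middle of a loose pot with a green lid, 28 mm in diameter, 24 mm tall, in one of the wheel's three wells (black, 40 mm square, 13 mm high, 42 mm out from the axle at 30, 150, 270 degrees); its lid is 66 mm above the bench; it rides along and must not be lifted out or tipped.
- pot_b_mid (a point): Middle of a loose pot with a blue lid, 28 mm in diameter, 24 mm tall, in one of the wheel's three wells (black, 40 mm square, 13 mm high, 42 mm out from the axle at 30, 150, 270 degrees); its lid is 66 mm above the bench; it rides along and must not be lifted out or tipped.
- pot_c_mid (a point): Middle of a loose pot with a yellow lid, 28 mm in diameter, 24 mm tall, in one of the wheel's three wells (black, 40 mm square, 13 mm high, 42 mm out from the axle at 30, 150, 270 degrees); its lid is 66 mm above the bench; it rides along and must not be lifted out or tipped.
- multimeter: Loose yellow multimeter standing upright, 50 x 94 mm, 153 mm tall; origin under its centre. Leave alone.
- screwdriver: Loose red screwdriver lying beside the carousel, 170 mm long, along its own x; origin on the bench. Leave alone.
- spool: Loose blue spool, 60 mm in diameter, 45 mm tall; origin under its centre. Leave alone.
- flux_bottle: Loose white bottle with a red cap, 44 mm in diameter, 90 mm tall; origin under its centre. Leave alone.
- screw_jar: Loose amber jar with a steel lid, 52 mm in diameter, 60 mm tall; origin under its centre. Leave alone.

How it is judged:
On the way, in this order (a step that is already met when the one before it is completed fails the run):
1. the pawl is lifted past its tipping point while the wheel is still in its first notch (value of joint pawl above 0.45 rad and value of joint wheel between -0.15 and 0.15 rad), for 0.2 s.
2. the wheel has been pushed backward by one notch (value of joint wheel between -0.7483 and -0.5083 rad), for 0.2 s.
At the end, for the whole second after the job is handed in: The wheel rests one notch (0.628 rad, within 0.12) behind its first notch, the pawl is down in that notch (below 0.05 rad), the three pots stand upright in their wells, and the other loose things are within 20 mm of where they were (all of step 2 and value of joint pawl below 0.05 rad and velocity of joint wheel between -0.05 and 0.05 rad/s and horizontal distance between each of pot_a_mid, pot_b_mid, pot_c_mid and hub below 0.055 m and angle between each of pot_a_mid, pot_b_mid, pot_c_mid's own z axis and vertical below 0.2 rad and height (world z) of each of pot_a_mid, pot_b_mid, pot_c_mid below 0.06 m and distance of each of multimeter, screwdriver, spool, flux_bottle, screw_jar from where it was at the start of the episode below 0.02 m); the robot touches nothing.
It fails at once if a pot is lifted or tipped in its well (height (world z) of any of pot_a_mid, pot_b_mid, pot_c_mid above 0.062 m or angle between any of pot_a_mid, pot_b_mid, pot_c_mid's own z axis and vertical above 0.5 rad).
It fails at once if another loose thing on the bench is shifted by more than 20 mm or picked up (distance of any of multimeter, screwdriver, spool, flux_bottle, screw_jar from where it was at the start of the episode above 0.02 m).
It also fails if it takes over 51 s, if anything falls off the work surface, if the arm or the gripper's body presses on something with over 40 N, if the wrist force passes 120 N, or if a joint passes its speed limit or range.

## Working session

There is one attempt and no reset: what is moved stays moved. The work goes in short steps, Python scripts to look and compute and a tool call to move; the robot and the scene stay as the last step left them, time stands still between calls to the robot, and variables do not carry over. Pictures are saved under pics/ and viewed, at most 10 in all, crops included, and the job is handed in when it is done.

Besides the shell and the picture viewer there is one more tool, called after "Call:" by a JSON object that holds its "op" and its "data". send_rows: Moves the arm, as the interface text tells. Its arguments: {"type":"object","properties":{"commands":{"type":"array","items":{"type":"object","properties":{"grip":{"type":"number"},"x":{"type":"number"},"y":{"type":"number"},"z":{"type":"number"},"ax":{"type":"number"},"ay":{"type":"number"},"az":{"type":"number"}}}},"force":{"type":"number"}},"required":["commands"]}

```bash
mkdir -p pics; ls; python3 - <<'E'
from rig import *
import cv2
for n in ["scene","top"]:
    p=read_camera(n); cv2.imwrite(f"pics/{n}0.png",p["pixels"][:,:,::-1])
    print(n,p["K"].tolist(),p["rvec"],p["tvec"])
    for t in ["carousel","hub","post_far","pawl_ball","pawl_nose","pot_a_mid","pot_b_mid","pot_c_mid","multimeter","screwdriver","spool","flux_bottle","screw_jar"]:
        print(t,[(([round(float(v)) for v in d["bbox"]]),round(d["confidence"],2)) for d in search_frame(p,t)[:3]])
s=state();print(s["time"],s["tcp_pos"],s["ee_rot"],s["ft_force"])
E
```

```text
pics
scene [[469.84463134807316, 0.0, 277.72146533575375], [0.0, 469.84463134807316, 218.7008407379636], [0.0, 0.0, 1.0]] [ 1.42112074  1.91280798 -1.00924053] [ 0.11186063 -0.22999763  1.52981493]
carousel [([273, 260, 110, 99], 0.74)]
hub [([273, 253, 90, 65], 0.74), ([231, 237, 12, 47], 0.18)]
post_far [([272, 254, 81, 65], 0.84)]
pawl_ball [([231, 236, 12, 43], 0.7)]
pawl_nose [([231, 235, 11, 45], 0.68)]
pot_a_mid [([256, 250, 17, 14], 0.54)]
pot_b_mid [([286, 258, 15, 11], 0.56)]
pot_c_mid [([277, 234, 14, 12], 0.53)]
multimeter [([438, 231, 61, 73], 0.64), ([229, 235, 13, 50], 0.52)]
screwdriver [([338, 252, 19, 38], 0.89)]
spool [([104, 245, 30, 31], 0.69)]
flux_bottle [([129, 204, 19, 35], 0.69)]
screw_jar [([147, 191, 20, 26], 0.56)]
top [[431.6256928544998, 0.0, 281.3583894111092], [0.0, 431.6256928544998, 203.93491438226027], [0.0, 0.0, 1.0]] [ 2.14225875 -2.18704838  0.11940495] [0.03169224 0.527699   1.05071114]
carousel [([270, 176, 111, 106], 0.67)]
hub [([270, 176, 70, 70], 0.68)]
post_far [([267, 174, 76, 74], 0.78), ([128, 234, 63, 34], 0.52)]
pawl_ball [([305, 168, 22, 23], 0.61), ([284, 165, 9, 16], 0.28)]
pawl_nose [([306, 168, 23, 23], 0.74)]
pot_a_mid [([434, 203, 22, 16], 0.66), ([284, 166, 10, 15], 0.61)]
pot_b_mid []
pot_c_mid []
multimeter [([128, 234, 61, 36], 0.83)]
screwdriver [([215, 204, 32, 59], 0.96), ([420, 151, 32, 30], 0.19)]
spool [([421, 152, 31, 29], 0.67)]
flux_bottle [([433, 204, 22, 18], 0.79)]
screw_jar [([433, 238, 28, 20], 0.75), ([269, 173, 76, 72], 0.21)]
1.4 [ 0.200824   -0.53880332  0.25632879] [[ 9.37007361e-01  3.49309610e-01 -2.75772749e-05]
 [ 3.49309606e-01 -9.37007358e-01 -9.79595534e-05]
 [-6.00583230e-05  8.21558156e-05 -9.99999995e-01]] [ 0.59059575 -0.60565888 -0.28628296]
```

```bash
python3 - <<'E'
import cv2
a=cv2.imread("pics/top0.png")[110:240,200:345]; cv2.imwrite("pics/topc.png",cv2.resize(a,None,fx=4.5,fy=4.5,interpolation=cv2.INTER_CUBIC))
a=cv2.imread("pics/scene0.png")[190:320,205:350]; cv2.imwrite("pics/scenec.png",cv2.resize(a,None,fx=4.5,fy=4.5,interpolation=cv2.INTER_CUBIC))
E
```

```text
(no output)
```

View pics/topc.png

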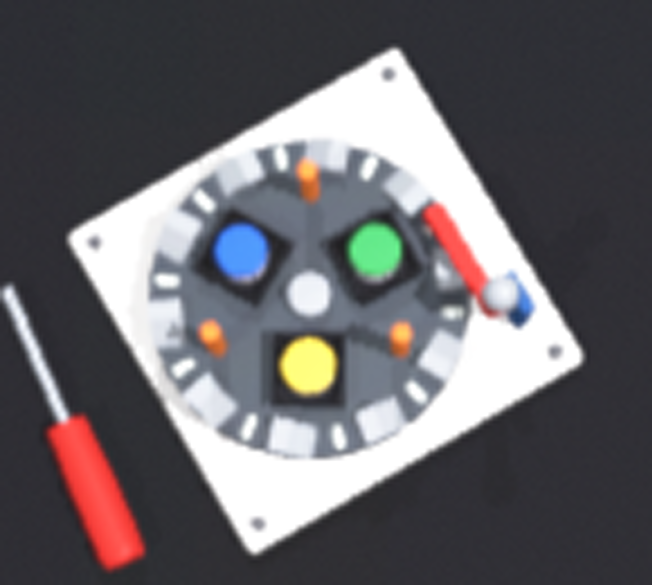

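View pics/scenec.png

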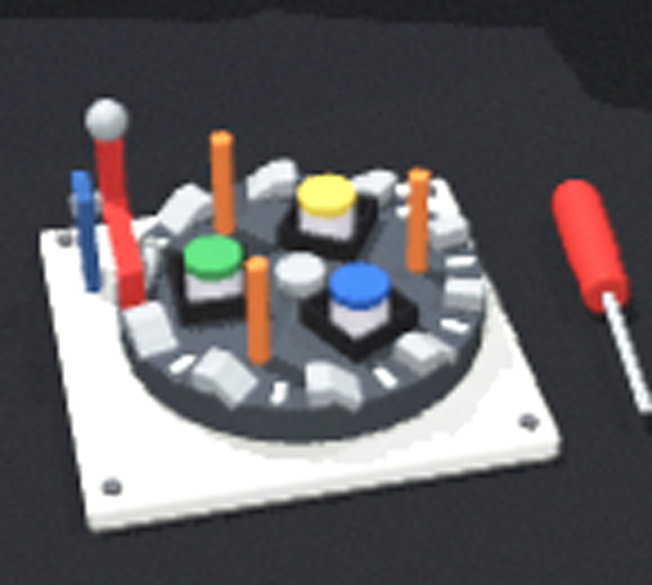

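View pics/scene0.png

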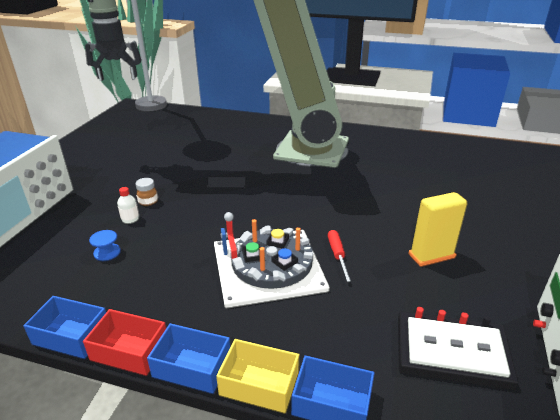

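```bash
cat > fit.py <<'E'
import numpy as np,cv2
from scipy.optimize import least_squares
CAM={"scene":([[469.84463,0,277.72147],[0,469.84463,218.70084],[0,0,1]],[1.42112074,1.91280798,-1.00924053],[0.11186063,-0.22999763,1.52981493],(205,190)),
"top":([[431.62569,0,281.35839],[0,431.62569,203.93491],[0,0,1]],[2.14225875,-2.18704838,0.11940495],[0.03169224,0.527699,1.05071114],(200,110))}
def proj(n,P):
    K,r,t,_=CAM[n]; return cv2.projectPoints(np.float64(P).reshape(-1,1,3),np.float64(r),np.float64(t),np.float64(K),None)[0][:,0]
def rot(a): return np.array([[np.cos(a),-np.sin(a)],[np.sin(a),np.cos(a)]])
def pts(p):
    x,y,th,w=p; o=np.array([x,y]); L=[np.r_[o,.05],np.r_[o+rot(th)@[-.060,-.082],.108]]
    for d in (90,210,330): L.append(np.r_[o+rot(th+w+np.radians(d))@[.058,0],.096])
    return np.array(L)
E
cat > a.py <<'E'
from fit import *
obs={"top":[(309,293),(502,294),(206,327),(402,325),(306,166)],"scene":[(300,270),(106,120),(419,173),(221,136),(257,262)]}
def res(p): return np.concatenate([(proj(n,pts(p))-(np.array(o)/4.5+CAM[n][3])).ravel() for n,o in obs.items()])
r=least_squares(res,[.5,0,.5,0]); print(r.x.round(4)); print(r.fun.round(1).reshape(-1,2).tolist()); print(pts(r.x).round(4))
x,y,th,w=r.x
c=np.array([[s*.105,t*.109] for s,t in((1,1),(1,-1),(-1,-1),(-1,1))])@rot(th).T+[x,y]
print((proj("top",np.c_[c,[.014]*4])-[200,110])*4.5)
E
python3 a.py
```

```text
[0.6005 0.0524 0.4946 0.008 ]
[[-0.7, -0.9], [-1.2, -0.6], [0.2, 0.2], [-0.7, 0.6], [-0.6, -0.2], [-0.5, -1.2], [-0.0, -0.8], [-0.5, -0.2], [-0.7, -0.1], [-0.6, -0.3]]
[[ 0.6005  0.0524  0.05  ]
 [ 0.5867 -0.0483  0.108 ]
 [ 0.5726  0.1032  0.096 ]
 [ 0.5705  0.0027  0.096 ]
 [ 0.6585  0.0511  0.096 ]]
[[ 50.92357166 235.05591383]
 [383.5692045   51.58246128]
 [566.86015775 365.9022547 ]
 [229.99018218 556.14104613]]
```

Call:
{"op": "send_rows", "data": {"commands": [{"grip":1,"az":-3.95},{"grip":1,"az":-3.95},{"grip":1,"x":33.8,"y":-13.8},{"grip":1,"x":33.8,"y":-13.8},{"grip":1,"x":33.8,"y":-13.8},{"grip":1,"x":33.8,"y":-13.8},{"grip":1,"x":33.8,"y":-13.8},{"grip":1,"x":33.8,"y":-13.8},{"grip":1,"x":33.8,"y":-13.8},{"grip":1,"x":33.8,"y":-13.8},{"grip":1,"x":33.8,"y":-13.8},{"grip":1,"x":33.8,"y":-13.8},{"grip":1,"x":33.8,"y":-13.8},{"grip":1,"x":33.8,"y":-13.8},{"grip":1,"x":33.8,"y":-13.8},{"grip":1,"x":33.8,"y":-13.8},{"grip":1,"x":33.8,"y":-13.8},{"grip":1,"x":33.8,"y":-13.8},{"grip":1,"x":33.8,"y":-13.8},{"grip":1,"x":33.8,"y":-13.8}]}}

```text
schema error: expected keys grip, x, y, z, ax, ay, az
```

```bash
cat > st.py <<'E'
from rig import *
from fit import *
def show():
    s=state(); p=s["tcp_pos"]; R=s["ee_rot"]
    c=rot(-.4946)@(np.array(p[:2])-[.6005,.0524])
    print("t",round(s["time"],2),"car xy mm",(c*1e3).round(1),"tip z",round(p[2]*1e3-25,1),"yaw",round(float(np.arctan2(R[1][0],R[0][0])),4),"F",np.round(s["ft_force"],1),"w",s["grip_width"])
if __name__=="__main__": show()
E
python3 st.py
```

```text
t 1.4 car xy mm [-632.4 -330.6] tip z 231.3 yaw 0.3568 F [ 0.6 -0.6 -0.3] w 0.08517339193913025
```

Call:
{"op": "send_rows", "data": {"commands": [{"grip":1,"x":0,"y":0,"z":0,"ax":0,"ay":0,"az":-3.95},{"grip":1,"x":0,"y":0,"z":0,"ax":0,"ay":0,"az":-3.95},{"grip":1,"x":33.8,"y":-13.8,"z":0,"ax":0,"ay":0,"az":0},{"grip":1,"x":33.8,"y":-13.8,"z":0,"ax":0,"ay":0,"az":0},{"grip":1,"x":33.8,"y":-13.8,"z":0,"ax":0,"ay":0,"az":0},{"grip":1,"x":33.8,"y":-13.8,"z":0,"ax":0,"ay":0,"az":0},{"grip":1,"x":33.8,"y":-13.8,"z":0,"ax":0,"ay":0,"az":0},{"grip":1,"x":33.8,"y":-13.8,"z":0,"ax":0,"ay":0,"az":0},{"grip":1,"x":33.8,"y":-13.8,"z":0,"ax":0,"ay":0,"az":0},{"grip":1,"x":33.8,"y":-13.8,"z":0,"ax":0,"ay":0,"az":0},{"grip":1,"x":33.8,"y":-13.8,"z":0,"ax":0,"ay":0,"az":0},{"grip":1,"x":33.8,"y":-13.8,"z":0,"ax":0,"ay":0,"az":0},{"grip":1,"x":33.8,"y":-13.8,"z":0,"ax":0,"ay":0,"az":0},{"grip":1,"x":33.8,"y":-13.8,"z":0,"ax":0,"ay":0,"az":0},{"grip":1,"x":33.8,"y":-13.8,"z":0,"ax":0,"ay":0,"az":0},{"grip":1,"x":33.8,"y":-13.8,"z":0,"ax":0,"ay":0,"az":0},{"grip":1,"x":33.8,"y":-13.8,"z":0,"ax":0,"ay":0,"az":0},{"grip":1,"x":33.8,"y":-13.8,"z":0,"ax":0,"ay":0,"az":0},{"grip":1,"x":33.8,"y":-13.8,"z":0,"ax":0,"ay":0,"az":0},{"grip":1,"x":33.8,"y":-13.8,"z":0,"ax":0,"ay":0,"az":0}]}}

```text
time: 3.07
tcp_pos: [0.6193, -0.0297, 0.2563]
ee_rot: [[0.88, 0.475, 0.0], [0.475, -0.88, -0.0], [0.0, 0.0, -1.0]]
ft_force: [0.6, -0.5, 0.4]
grip_width: -0.0
gripper_force: 0.0
```

```bash
python3 st.py
```

```text
t 3.07 car xy mm [-22.4 -81.2] tip z 231.3 yaw 0.4949 F [ 0.6 -0.5  0.4] w -4.108145380788817e-05
```

Call:
{"op": "send_rows", "data": {"commands": [{"grip":1,"x":0,"y":0,"z":34,"ax":0,"ay":0,"az":0},{"grip":1,"x":0,"y":0,"z":34,"ax":0,"ay":0,"az":0},{"grip":1,"x":0,"y":0,"z":34,"ax":0,"ay":0,"az":0},{"grip":1,"x":0,"y":0,"z":20,"ax":0,"ay":0,"az":0},{"grip":1,"x":0,"y":0,"z":14,"ax":0,"ay":0,"az":0},{"grip":1,"x":0,"y":0,"z":0,"ax":0,"ay":0,"az":0}]}}

```text
time: 3.57
tcp_pos: [0.6163, -0.0311, 0.1166]
ee_rot: [[0.88, 0.475, -0.007], [0.475, -0.88, 0.0], [-0.006, -0.004, -1.0]]
ft_force: [0.1, 0.5, 0.4]
grip_width: 0.0001
gripper_force: 0.0
```

```bash
cat > pic.py <<'E'
import sys
from st import *
show()
n,f=sys.argv[1:3]; p=read_camera(n); x,y=CAM[n][3]
a=p["pixels"][y-30:y+130,x-20:x+155,::-1]
cv2.imwrite(f"pics/{f}.png",cv2.resize(a,None,fx=3.7,fy=3.7,interpolation=cv2.INTER_CUBIC))
E
python3 pic.py scene s1
```

```text
t 3.57 car xy mm [-25.8 -81. ] tip z 91.6 yaw 0.4949 F [0.1 0.5 0.4] w 0.00010542769693805328
```

View pics/s1.png

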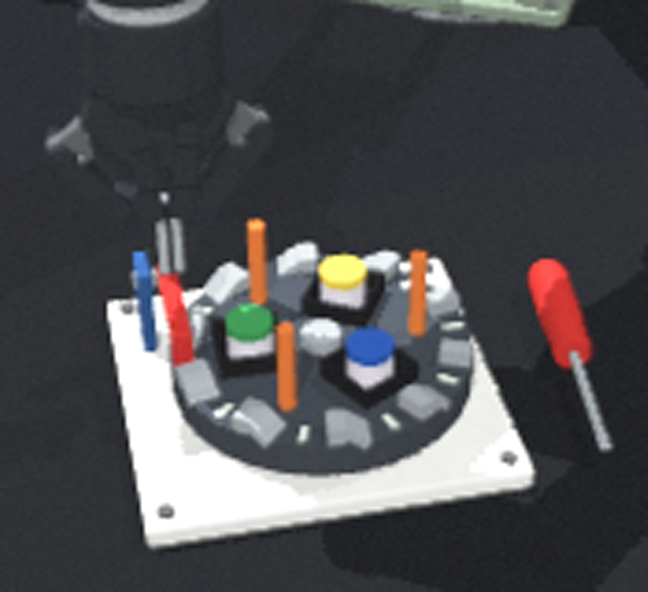

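Call:
{"op": "send_rows", "data": {"commands": [{"grip":1,"x":-7,"y":0,"z":0,"ax":0,"ay":0,"az":0},{"grip":1,"x":-7,"y":0,"z":0,"ax":0,"ay":0,"az":0},{"grip":1,"x":-6,"y":0,"z":0,"ax":0,"ay":0,"az":0},{"grip":1,"x":-6,"y":0,"z":0,"ax":0,"ay":0,"az":0},{"grip":1,"x":-6,"y":0,"z":0,"ax":0,"ay":0,"az":0},{"grip":1,"x":-6,"y":0,"z":0,"ax":0,"ay":0,"az":0},{"grip":1,"x":-6,"y":0,"z":0,"ax":0,"ay":0,"az":0},{"grip":1,"x":-3,"y":0,"z":0,"ax":0,"ay":0,"az":0},{"grip":1,"x":0,"y":0,"z":0,"ax":0,"ay":0,"az":0},{"grip":1,"x":0,"y":0,"z":0,"ax":0,"ay":0,"az":0},{"grip":1,"x":0,"y":0,"z":0,"ax":0,"ay":0,"az":0},{"grip":1,"x":0,"y":0,"z":0,"ax":0,"ay":0,"az":0}]}}

```text
time: 4.62
tcp_pos: [0.5773, -0.0535, 0.1203]
ee_rot: [[0.88, 0.475, 0.0], [0.475, -0.88, -0.0], [0.0, 0.0, -1.0]]
ft_force: [-0.4, -0.6, 0.3]
grip_width: 0.0001
gripper_force: 0.0
```

```bash
python3 pic.py scene s2
```

```text
t 4.62 car xy mm [-70.7 -82.2] tip z 95.3 yaw 0.4949 F [-0.4 -0.6  0.3] w 5.030905589058583e-05
```

View pics/s2.png

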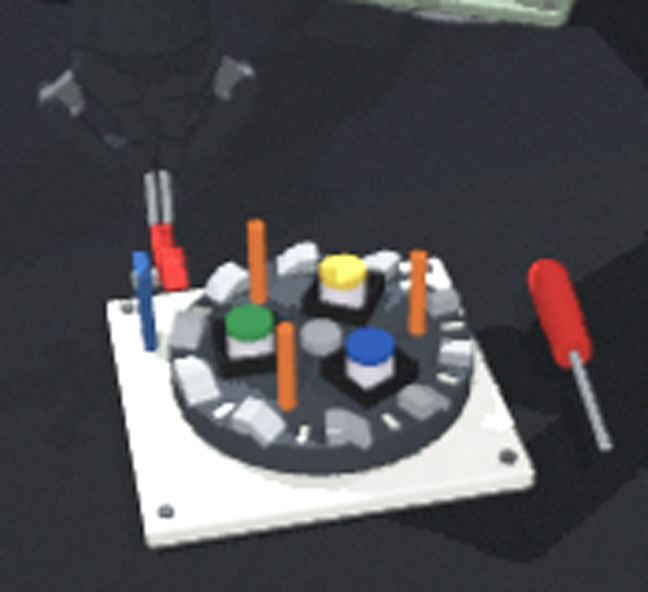

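Call:
{"op": "send_rows", "data": {"commands": [{"grip":1,"x":0,"y":0,"z":-20,"ax":0,"ay":0,"az":0},{"grip":1,"x":0,"y":0,"z":-25,"ax":0,"ay":0,"az":0},{"grip":1,"x":7,"y":-27,"z":0,"ax":0,"ay":0,"az":0},{"grip":1,"x":7,"y":-27,"z":0,"ax":0,"ay":0,"az":0},{"grip":1,"x":7,"y":-27,"z":0,"ax":0,"ay":0,"az":0},{"grip":1,"x":7,"y":-27,"z":0,"ax":0,"ay":0,"az":0},{"grip":1,"x":7,"y":-27,"z":0,"ax":0,"ay":0,"az":0},{"grip":1,"x":0,"y":0,"z":0,"ax":0,"ay":0,"az":0},{"grip":1,"x":0,"y":0,"z":20,"ax":0,"ay":0,"az":0},{"grip":1,"x":0,"y":0,"z":20,"ax":0,"ay":0,"az":0},{"grip":1,"x":0,"y":0,"z":14,"ax":0,"ay":0,"az":0},{"grip":1,"x":0,"y":0,"z":8,"ax":0,"ay":0,"az":0},{"grip":1,"x":0,"y":0,"z":0,"ax":0,"ay":0,"az":0},{"grip":1,"x":0,"y":0,"z":0,"ax":0,"ay":0,"az":0}]}}

```text
time: 5.83
tcp_pos: [0.5441, 0.0815, 0.1033]
ee_rot: [[0.88, 0.475, -0.0], [0.475, -0.88, -0.0], [-0.0, 0.0, -1.0]]
ft_force: [-0.7, 0.2, 0.8]
grip_width: 0.0004
gripper_force: 0.0
```

```bash
python3 pic.py scene s3
```

```text
t 5.83 car xy mm [-35.8  52.4] tip z 78.3 yaw 0.4945 F [-0.7  0.2  0.8] w 0.000387659428570383
```

View pics/s3.png

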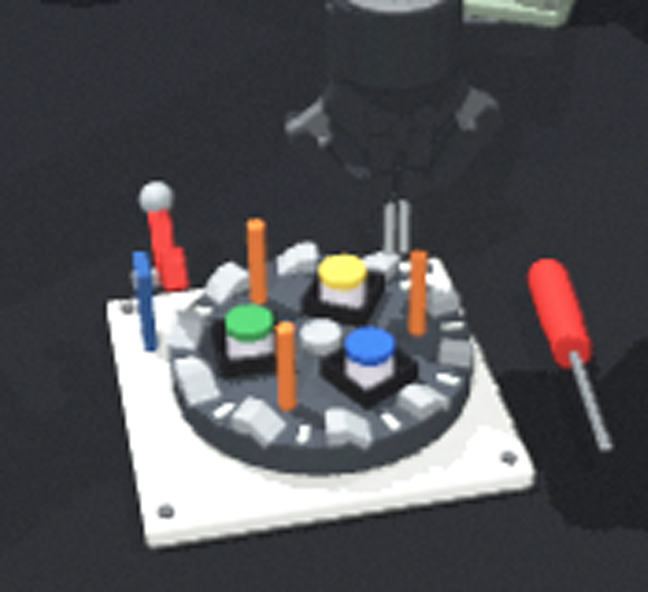

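Call:
{"op": "send_rows", "data": {"commands": [{"grip":1,"x":7,"y":0,"z":0,"ax":0,"ay":0,"az":0},{"grip":1,"x":5,"y":0,"z":0,"ax":0,"ay":0,"az":0},{"grip":1,"x":4,"y":0,"z":0,"ax":0,"ay":0,"az":0},{"grip":1,"x":4,"y":0,"z":0,"ax":0,"ay":0,"az":0},{"grip":1,"x":4,"y":0,"z":0,"ax":0,"ay":0,"az":0},{"grip":1,"x":4,"y":0,"z":0,"ax":0,"ay":0,"az":0},{"grip":1,"x":4,"y":0,"z":0,"ax":0,"ay":0,"az":0},{"grip":1,"x":4,"y":0,"z":0,"ax":0,"ay":0,"az":0},{"grip":1,"x":4,"y":0,"z":0,"ax":0,"ay":0,"az":0},{"grip":1,"x":4,"y":0,"z":0,"ax":0,"ay":0,"az":0},{"grip":1,"x":3,"y":0,"z":0,"ax":0,"ay":0,"az":0},{"grip":1,"x":2,"y":0,"z":0,"ax":0,"ay":0,"az":0},{"grip":1,"x":2,"y":0,"z":0,"ax":0,"ay":0,"az":0},{"grip":1,"x":0,"y":0,"z":0,"ax":0,"ay":0,"az":0},{"grip":1,"x":0,"y":0,"z":0,"ax":0,"ay":0,"az":0}]}}

```text
time: 7.13
tcp_pos: [0.5889, 0.1064, 0.1033]
ee_rot: [[0.88, 0.475, 0.001], [0.475, -0.88, 0.001], [0.001, -0.0, -1.0]]
ft_force: [-0.8, -0.4, -0.3]
grip_width: 0.0001
gripper_force: 0.3
```

```bash
python3 pic.py scene s4
```

```text
t 7.13 car xy mm [15.4 53. ] tip z 78.3 yaw 0.4945 F [-0.8 -0.4 -0.3] w 7.881711882220804e-05
```

View pics/s4.png

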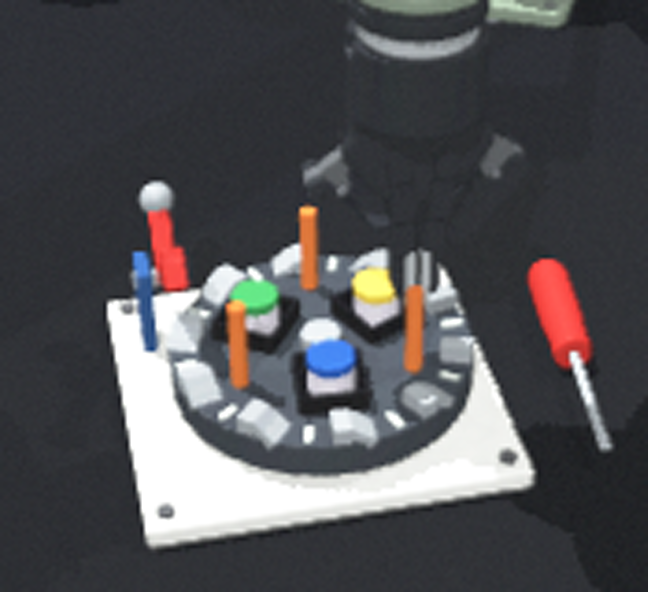

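```bash
cat > w.py <<'E'
from fit import *
def fitw(o):
    o=np.array(o)/3.7+[185,160]
    b=[.6005,.0524,.4946]
    r=least_squares(lambda w:(proj("scene",pts(b+[w[0]]))[2:]-o).ravel(),[-.5]); return r.x.round(3),r.fun.round(1)
print(fitw([(418,254),(256,223),(286,325)]))
print(fitw([(414,288),(308,210),(236,306)]))
E
python3 w.py
```

```text
(array([0.006]), array([-0.3, -0.4, -0.7, -0.2, -0.8,  0.1]))
(array([-0.584]), array([-0.2, -0.1, -0.6, -0.4, -0.5, -0.6]))
```

Call:
{"op": "send_rows", "data": {"commands": [{"grip":1,"x":1.5,"y":0,"z":0,"ax":0,"ay":0,"az":0},{"grip":1,"x":1.2,"y":0,"z":0,"ax":0,"ay":0,"az":0},{"grip":1,"x":0,"y":0,"z":0,"ax":0,"ay":0,"az":0},{"grip":1,"x":0,"y":0,"z":0,"ax":0,"ay":0,"az":0},{"grip":1,"x":0,"y":0,"z":0,"ax":0,"ay":0,"az":0},{"grip":1,"x":-5,"y":0,"z":0,"ax":0,"ay":0,"az":0},{"grip":1,"x":0,"y":0,"z":-19,"ax":0,"ay":0,"az":0},{"grip":1,"x":0,"y":0,"z":-19,"ax":0,"ay":0,"az":0},{"grip":1,"x":0,"y":0,"z":-19,"ax":0,"ay":0,"az":0},{"grip":1,"x":0,"y":0,"z":0,"ax":0,"ay":0,"az":0},{"grip":1,"x":-5,"y":28,"z":0,"ax":0,"ay":0,"az":0},{"grip":1,"x":-5,"y":28,"z":0,"ax":0,"ay":0,"az":0},{"grip":1,"x":-6,"y":28,"z":0,"ax":0,"ay":0,"az":0},{"grip":1,"x":-6,"y":27,"z":0,"ax":0,"ay":0,"az":0},{"grip":1,"x":-5,"y":25,"z":0,"ax":0,"ay":0,"az":0},{"grip":1,"x":0,"y":0,"z":0,"ax":0,"ay":0,"az":0}]}}

```text
time: 8.52
tcp_pos: [0.6286, -0.0314, 0.1594]
ee_rot: [[0.882, 0.472, 0.002], [0.472, -0.882, -0.001], [0.001, 0.002, -1.0]]
ft_force: [-0.7, -0.1, -0.9]
grip_width: -0.0001
gripper_force: 0.0
```

```bash
python3 pic.py scene s5
```

```text
t 8.52 car xy mm [-15.1 -87.1] tip z 134.4 yaw 0.491 F [-0.7 -0.1 -0.9] w -9.684088340869921e-05
```

View pics/s5.png

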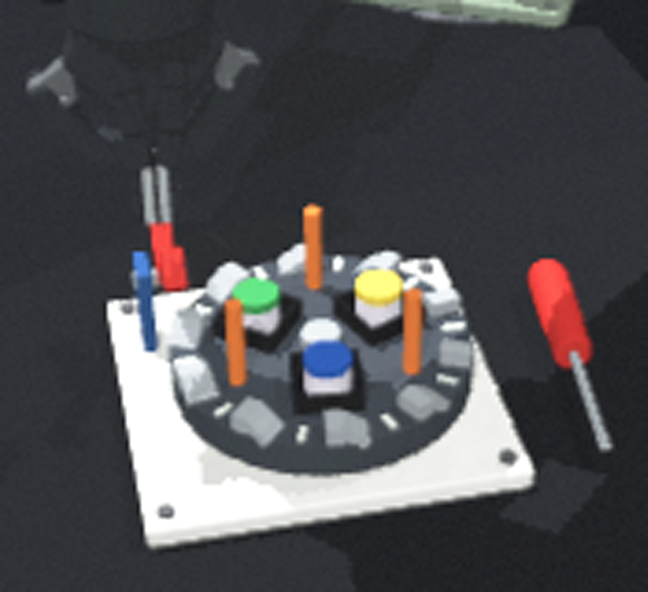

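Call:
{"op": "send_rows", "data": {"commands": [{"grip":1,"x":0,"y":-1,"z":0,"ax":0,"ay":0,"az":0},{"grip":1,"x":0,"y":0,"z":10,"ax":0,"ay":0,"az":0},{"grip":1,"x":0,"y":0,"z":8,"ax":0,"ay":0,"az":0},{"grip":1,"x":1,"y":0,"z":6,"ax":0,"ay":0,"az":0},{"grip":1,"x":1,"y":0,"z":5,"ax":0,"ay":0,"az":0},{"grip":1,"x":1,"y":0,"z":5,"ax":0,"ay":0,"az":0},{"grip":1,"x":1,"y":0,"z":5,"ax":0,"ay":0,"az":0},{"grip":1,"x":1,"y":0,"z":5,"ax":0,"ay":0,"az":0},{"grip":1,"x":1,"y":0,"z":5,"ax":0,"ay":0,"az":0},{"grip":1,"x":1,"y":0,"z":5,"ax":0,"ay":0,"az":0},{"grip":1,"x":0,"y":0,"z":5,"ax":0,"ay":0,"az":0},{"grip":1,"x":0,"y":0,"z":4,"ax":0,"ay":0,"az":0},{"grip":1,"x":0,"y":0,"z":3,"ax":0,"ay":0,"az":0},{"grip":1,"x":0,"y":0,"z":2,"ax":0,"ay":0,"az":0},{"grip":1,"x":0,"y":0,"z":0,"ax":0,"ay":0,"az":0},{"grip":1,"x":0,"y":0,"z":0,"ax":0,"ay":0,"az":0}]}}

```text
time: 9.9
tcp_pos: [0.6331, -0.0235, 0.0924]
ee_rot: [[0.88, 0.475, 0.0], [0.475, -0.88, -0.0], [0.0, 0.0, -1.0]]
ft_force: [0.1, -0.7, 0.3]
grip_width: -0.0
gripper_force: 0.0
```

```bash
python3 pic.py scene s6
```

```text
t 9.9 car xy mm [ -7.3 -82.3] tip z 67.4 yaw 0.4946 F [ 0.1 -0.7  0.3] w -2.783437278525892e-05
```

View pics/s6.png

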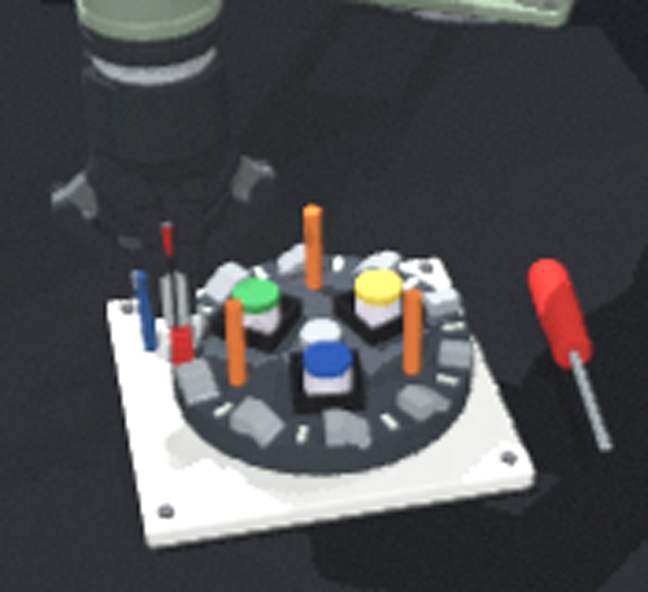

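Call:
{"op": "send_rows", "data": {"commands": [{"grip":1,"x":0,"y":0,"z":1.5,"ax":0,"ay":0,"az":0},{"grip":1,"x":0,"y":0,"z":1,"ax":0,"ay":0,"az":0},{"grip":1,"x":0,"y":0,"z":0,"ax":0,"ay":0,"az":0},{"grip":1,"x":0,"y":0,"z":0,"ax":0,"ay":0,"az":0}]}}

```text
time: 10.28
tcp_pos: [0.6332, -0.0234, 0.0901]
ee_rot: [[0.88, 0.475, 0.001], [0.475, -0.88, -0.0], [0.0, 0.0, -1.0]]
ft_force: [-0.4, -0.0, 1.8]
grip_width: 0.0003
gripper_force: 0.7
```

Call:
{"op": "send_rows", "data": {"commands": [{"grip":1,"x":0,"y":0,"z":-10,"ax":0,"ay":0,"az":0},{"grip":1,"x":0,"y":0,"z":-30,"ax":0,"ay":0,"az":0},{"grip":1,"x":0,"y":0,"z":-35,"ax":0,"ay":0,"az":0},{"grip":1,"x":0,"y":0,"z":-35,"ax":0,"ay":0,"az":0},{"grip":1,"x":0,"y":0,"z":-30,"ax":0,"ay":0,"az":0},{"grip":1,"x":-30,"y":0,"z":0,"ax":0,"ay":0,"az":0},{"grip":1,"x":-35,"y":0,"z":0,"ax":0,"ay":0,"az":0},{"grip":1,"x":-35,"y":0,"z":0,"ax":0,"ay":0,"az":0},{"grip":1,"x":0,"y":0,"z":0,"ax":0,"ay":0,"az":0},{"grip":1,"x":0,"y":0,"z":0,"ax":0,"ay":0,"az":0},{"grip":1,"x":0,"y":0,"z":0,"ax":0,"ay":0,"az":0}]}}

```text
time: 11.2
tcp_pos: [0.5457, -0.0709, 0.2307]
ee_rot: [[0.88, 0.474, 0.002], [0.474, -0.88, -0.0], [0.002, 0.001, -1.0]]
ft_force: [0.2, 0.0, 0.7]
grip_width: 0.0
gripper_force: 0.0
```

```bash
python3 pic.py scene s7
```

```text
t 11.2 car xy mm [-106.8  -82.5] tip z 205.7 yaw 0.4943 F [0.2 0.  0.7] w 3.0224763212339648e-05
```

View pics/s7.png

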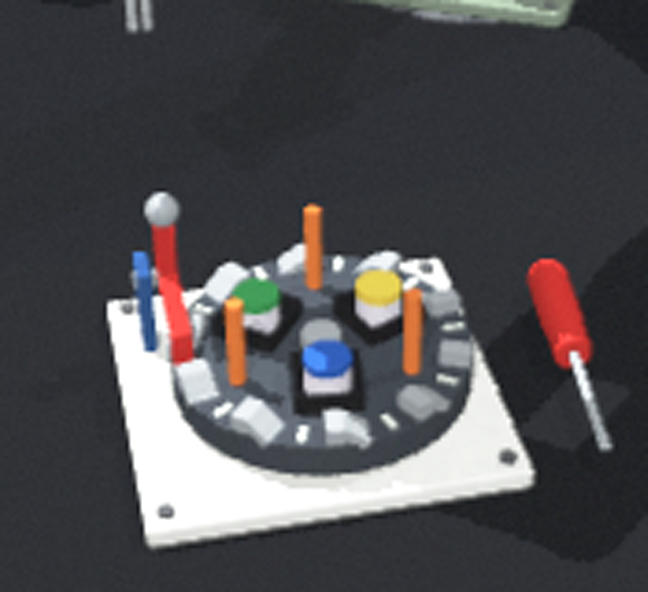

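The picture shows the pawl seated: the ball is at (162,209), upright as at the start, and the nose is at (181,345). The wheel is one notch back, with post tops at (412,293), (313,209) and (234,303), and the pots are upright.

```bash
python3 -c "
from rig import *
print(job_done())"
```

```text
the job is handed in; nothing more can be done
None
```

I lifted the pawl, pushed the carousel back one notch and pressed the pawl down into that notch; the last picture shows the pots upright, and I handed the job in at about 11 s of the 51 s allowed (no verdict was returned).

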